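# Lay the dark carving blank down against the fence

## Task

On the plywood stop board two wooden blocks stand on end. Push the dark one over so that it topples towards the fence and lies flat on the board, then slide it forward by pushing until its leading end sits squarely and fully against the fence. Push only, without pinching or lifting it at any time; leave the pale block standing where it is and everything else on the bench undisturbed, and finish with the gripper clear.

Things in the scene. Friction and masses are not known exactly. Their poses are not given: they have to be found in the camera images.
- stop_board: fixed plywood board, 220 (x) x 220 (y) x 18 mm thick, screwed to the bench. Origin at the centre of its underside; its top is at z = 18 mm in its frame. A brown wooden fence, 22 mm thick and 24 mm high above the board's top, runs along y over the whole +x edge; its inner face, which looks to -x, is at x = 88 mm. The board's position and yaw vary; +x points from the open edge to the fence, roughly away from the robot
- fence_face (a point): point on the middle of the fence's inner face, 15 mm above the board's top; axes as the board's (x into the fence, z up)
- dark_center (a point): centre of the dark brown hardwood block, 30 x 85 x 30 mm (x, y, z), 60 g more or less. Its y axis is the long one and points up at the start, when it stands on a 30 x 30 mm end on the board with two of its side faces roughly facing the fence and the open edge (within 0.2 rad); it leans over for good past about 0.34 rad. It stands either to the left or to the right of the pale block, their centres 80 to 130 mm apart along the fence
- dark_top (a point): middle of the dark block's 30 x 30 mm end that is uppermost at the start (its +y end, 42.5 mm from the centre); this becomes the leading end that meets the fence
- dark_block: the dark block as a body; origin on the middle of one long side face, 15 mm from its centre; y is the long axis
- pale_center (a point): centre of the pale basswood block, which stands on end on the board, 70 mm high (its y), 45 x 32 mm in plan; it must stay standing in its place
- pale_block: the pale block as a body; origin on the middle of one side face, 16 mm from its centre; y is its long axis, up
- mallet: small dark walnut mallet standing on its head, handle up, 68 mm across, 195 mm high; loose bystander; origin under its centre
- pin_box: little closed wooden box with a dark lid, 69 x 86 x 35 mm; loose bystander; origin under its centre
- strop: leather strop on a flat wooden paddle, 50 x 240 x 14 mm, along y; loose bystander; origin under its centre
- marker: white marker with a red cap, lying, 17 x 135 x 16 mm, along y; loose bystander; origin under its centre
- spanner: steel open-ended spanner lying flat, 32 x 179 x 8 mm, along y; loose bystander; origin under its centre
Things that resemble listed ones, but are neither listed nor needed, are in the scene too. What is shaped like the dark_block but orange is not meant.

How it is judged:
By the outcome, as a careful person would: the job done as asked, in the order asked, and still so for the second after the job is handed in, with the robot touching nothing.
It also fails if it takes over 40 s, if anything falls off the work surface, if the arm or the gripper's body presses on something with over 40 N, if the wrist force passes 120 N, or if a joint passes its speed limit or range.

## Robot

A 6-joint arm with a two-finger parallel gripper is mounted at the origin on a cart in front of the work surface, level with it; the furniture and walls round the work are solid. World frame = base frame: x ahead of the robot, y to its left, z up, the work surface at z = 0. Lengths are in m, angles in rad, forces in N, time in s.
With the tool pointing down it reaches from about 0.3 to 0.875 m from the base axis. Payload 6.4 kg.
Tool frame: the origin (TCP) lies midway between the tips of the shut fingers; the grasp point (between the pads) lies 19 mm behind it; z points along the fingers, y is the line along which they close (so a half turn about z gives the same grasp; the last joint's range is limited). The gripper opens to 88 mm and grips with 3 to 60 N. Pads are 18 mm wide; open, the fingers measure 123 mm over their backs; the gripper's body (75 mm by 187 mm) begins 45 mm behind the grasp point.
Start: joints at [-1.354, 0.181, 1.607, -0, 1.354, -0.206], TCP at [0.236, -0.524, 0.239] pointing down, gripper open.
Joint ranges: [-2.99, 2.99], [-0.89, 2.07], [0.3, 2.58], [-1.14, 4.28], [0, 2.63], [-3.12, 3.12]. Speed limits (rad/s): [2.57, 2.57, 3.01, 3.14, 3.14, 3.14].

## Interface

Orientations are given as a unit quaternion [x, y, z, w].
In Python, from bench import manip gives the robot as it stands.
- The arm moves only by the tool send_rows, never from a script. Its argument "commands" is a list of rows, each an object with "linear": the shift along the tool's x, y, z in units of 40 mm (1.0 is 40 mm), a list of three; "twist": the turn about the tool's z in units of 6 degrees (1.0 is 6 degrees); "gripper": the closure, from -1 (fully open) to 1 (shut). In form: [{"linear": [x, y, z], "twist": twist, "gripper": gripper}, ...]. A call has 1 to 8 rows; each row shifts and turns the commanded pose from where the row before left it, along the tool's axes as they then stand; what a row does not reach is not made up. A row lasts 1/10 s, in which the tool goes at most 50 mm and 8.59 degrees, less where a joint would pass 70% of its speed; a pose out of reach is approached as far as the arm can. A call is refused whole if a number of a shift passes 1 or a number of a turn 1, either way. A call with a gripper value outside its range is refused whole. The fingers move at their own pace and stop on an object; the grip force is fixed at half the most. Time passes only in rows, so rows that do not move let the fingers close. It gives the time, the measured TCP pose, the force, the opening and the grip force at its end, in the units of the state.
- manip.get_obs(): the state, without advancing time (a new reading comes with each control period).
- manip.read_camera(name): name is "scene" or "top" or "wrist"; returns the picture (480x640x3 uint8, blue, green, red); there is no depth.
- manip.camera_model(name): a dict with "fovy" (degrees; the focal length in pixels is half the picture's height over the tangent of half this angle, whatever the lens; pixels are square), "cx", "cy" (the principal point, pixels), "eye" and "attitude" of the camera in the world; the wrist camera has in their place "tool_from_camera" (4x4, takes a point from camera to tool coordinates, whose origin is the TCP and whose axes are the flange's). Camera axes: x right, y up, looking along -z (the intrinsics and any distortion apply to the point x, -y, -z); pixel columns grow to the right and rows downward; lengths in m; the calibration is good to about 2 mm. A picture is of the moment at which its call begins: read the wrist's pose just before it. camera_model takes no time and is no camera call.
- manip.close_job(): hands the job in; it is judged then, once.
The state is a dict: "clock": time; "q": joint angles; "qvel": joint speeds; "tau": joint torques, N m; "eef_pos": TCP position; "tool_rot": TCP orientation; "ft_force": force on the tool from outside, world axes, zero at the start; "wrist_torque": the same for the moment, N m; "gripper_width": opening from 0.0 (shut) to 1.0 (fully open); "gripper_force": force on a finger pad.
Only numpy, scipy, OpenCV 4.12 (cv2) and the standard library are available. Lean on these libraries where they do the work, as an engineer would, in place of code of your own. Each camera call takes 0.05 s, during which the arm holds its last target. There are 200 camera calls.

## Working session

There is one attempt and no reset: what is moved stays moved. The work goes in short steps, Python scripts to look and compute and a tool call to move; the robot and the scene stay as the last step left them, time stands still between calls to the robot, and variables do not carry over. Pictures are saved under pics/ and viewed, at most 10 in all, crops included, and the job is handed in when it is done.

Besides the shell and the picture viewer there is one more tool, called after "Emit:" by a JSON object that holds its "op" and its "data", one argument or row to a line. send_rows: Moves the arm, as the interface text tells. Its arguments: {"type":"object","properties":{"commands":{"type":"array"}},"required":["commands"]}

```bash
mkdir -p pics; python3 - <<'E'
from bench import manip
import cv2
for n in("scene","top"):
    cv2.imwrite(f"pics/{n}0.png",manip.read_camera(n)); print(n,manip.camera_model(n))
print(manip.camera_model("wrist")); o=manip.get_obs(); print(o)
E
```

```text
scene {'fovy': 45.70543707488003, 'cx': 315.964512170987, 'cy': 244.38062731506625, 'eye': array([-0.30438317,  0.56694145,  1.10794142]), 'attitude': array([-0.18210192,  0.341815  ,  0.82025038, -0.42094028])}
top {'fovy': 54.00396743798172, 'cx': 318.6965684408411, 'cy': 248.44180961820445, 'eye': array([ 0.40355741, -0.00308052,  1.07934386]), 'attitude': array([ 0.0420219 , -0.03524831, -0.6986601 ,  0.71334829])}
{'fovy': 60.67027788329022, 'cx': 314.42976091057625, 'cy': 236.1560156818693, 'tool_from_camera': array([[-2.52350803e-04,  9.66026748e-01,  2.58441984e-01,
         6.55486889e-02],
       [ 9.99999739e-01,  4.18593349e-04, -5.88223444e-04,
        -3.47830308e-04],
       [-6.76421676e-04,  2.58441768e-01, -9.66026602e-01,
        -1.46420809e-01],
       [ 0.00000000e+00,  0.00000000e+00,  0.00000000e+00,
         1.00000000e+00]])}
{'clock': 0.1, 'q': array([-1.35433339e+00,  1.81460646e-01,  1.60787339e+00, -6.59467733e-06,
        1.35379746e+00, -2.06290041e-01]), 'qvel': array([ 0.00184264, -0.00090814, -0.00180905, -0.00063725,  0.00061068,
       -0.00063547]), 'tau': array([ 5.04415402e-04, -4.34819663e+01, -3.42698908e+01,  7.02757970e-02,
        3.39485973e-02, -3.37974291e-05]), 'eef_pos': array([ 0.23582365, -0.52390423,  0.23792039]), 'tool_rot': array([ 9.77742607e-01,  2.09806584e-01, -7.13302276e-06, -7.69394691e-04]), 'ft_force': array([ 0.28524719, -0.15735676,  0.11891165]), 'wrist_torque': array([-0.02087211, -0.01027704,  0.00197556]), 'gripper_force': 0.0, 'gripper_width': 1.000369469697035}
```

View pics/top0.png

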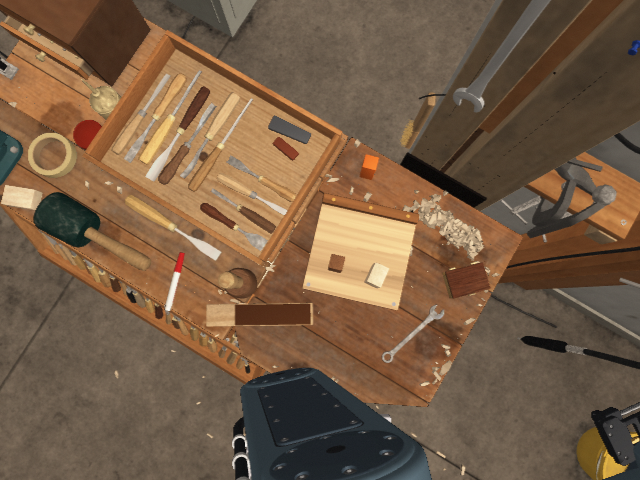

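View pics/scene0.png

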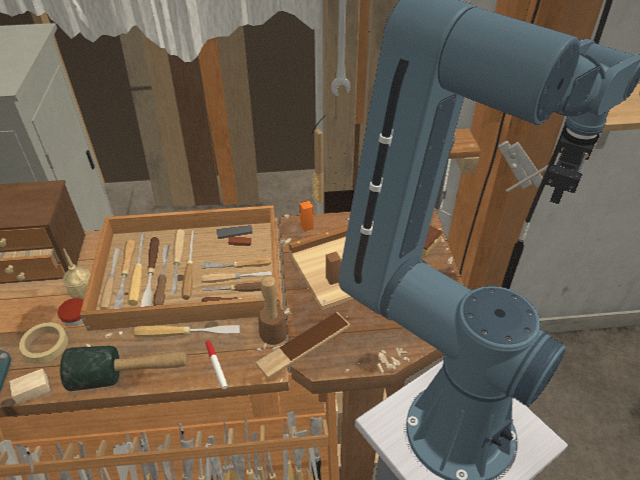

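Top view: the board spans about (304–416, 195–308) with the fence on its upper edge. Candidates for the dark block are the dark brown block standing on the board at (337,263), the orange block at (370,166, a decoy), the pin box at (467,279) and a flat brown chip at (285,148). I choose (337,263). The pale block is at (378,274), the mallet at (240,280) and the strop at (260,314). I'll check the choice in a close crop.

```bash
cat > h.py <<'E'
import numpy as np, cv2
from scipy.spatial.transform import Rotation as R
from bench import manip
def cam(n,o=None):
    m=manip.camera_model(n); f=240/np.tan(np.radians(m["fovy"]/2))
    if n=="wrist":
        o=o or manip.get_obs(); T=np.eye(4); T[:3,:3]=R.from_quat(o["tool_rot"]).as_matrix(); T[:3,3]=o["eef_pos"]
        T=T@m["tool_from_camera"]; return f,m["cx"],m["cy"],T[:3,3],T[:3,:3],m
    return f,m["cx"],m["cy"],m["eye"],R.from_quat(m["attitude"]).as_matrix(),m
def ray(c,uv,z):
    f,cx,cy,e,A,_=c; uv=np.atleast_2d(uv).astype(float)
    d=np.c_[(uv[:,0]-cx)/f,-(uv[:,1]-cy)/f,-np.ones(len(uv))]@A.T
    return e+d*((z-e[2])/d[:,2])[:,None]
def proj(c,p):
    f,cx,cy,e,A,_=c; q=(np.atleast_2d(p)-e)@A
    return np.c_[cx-f*q[:,0]/q[:,2],cy+f*q[:,1]/q[:,2]]
E
python3 - <<'E'
from h import *
im=cv2.imread("pics/top0.png"); c=im[180:320,290:430]
cv2.imwrite("pics/crop0.png",cv2.resize(c,(580,580),interpolation=cv2.INTER_CUBIC))
t=cam("top"); hsv=cv2.cvtColor(im,cv2.COLOR_BGR2HSV)
for n,p in dict(dark=(337,263),pale=(378,274),board=(330,240),orange=(370,166),fence=(370,209)).items(): print(n,hsv[p[1],p[0]],ray(t,p,{'dark':.103,'pale':.088}.get(n,.018)).round(3))
E
```

```text
dark [ 12 152 144] [[ 0.481 -0.031  0.103]]
pale [ 21  64 244] [[ 0.461 -0.118  0.088]]
board [ 19  98 241] [[ 0.54  -0.017  0.018]]
orange [ 12 202 244] [[ 0.714 -0.106  0.018]]
fence [ 16 167 191] [[ 0.613 -0.107  0.018]]
```

View pics/crop0.png

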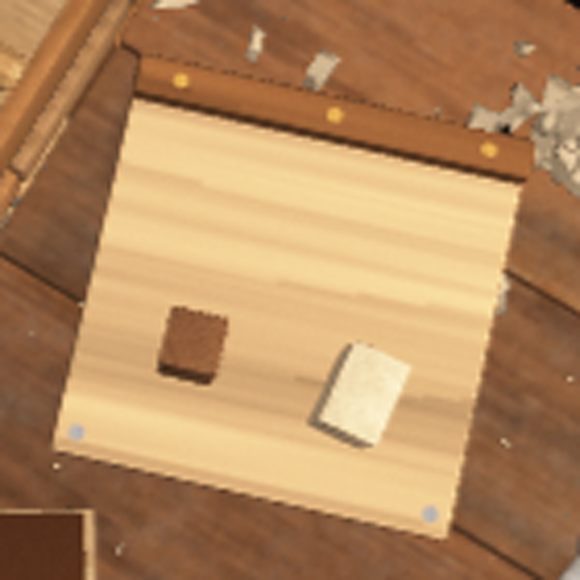

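The crop confirms the dark brown 30 mm square end at crop (195,342), with the pale block at (366,394) to its right. The inner fence line runs (133,98) to (521,182), and the open edge (54,450) to (446,538).

```bash
python3 - <<'E'
from h import *
t=cam("top"); s=140/580
P=lambda l,z: ray(t,np.array(l)*s+[290-.4,180-.4],z)
b=P([(54,450),(446,538)],.018); f=P([(133,98),(521,182)],.018)
d=P([(176,307),(229,318),(213,378),(160,368)],.103); p=P([(358,342),(410,367),(370,446),(318,422)],.088)
ang=lambda v: np.degrees(np.arctan2(v[1],v[0]))
print("board",b.round(3).tolist(),f.round(3).tolist(), "len",np.linalg.norm(b[0]-b[1]),np.linalg.norm(b[0]-f[0]))
print("yaw from open edge",ang(b[0]-b[1])-90,"fence",ang(f[0]-f[1])-90,"side",ang(f[0]-b[0]),ang(f[1]-b[1]))
for n,q in(("dark",d),("pale",p)):
    print(n,q.mean(0).round(4),[round(np.linalg.norm(q[i]-q[(i+1)%4]),4) for i in range(4)],"x dir",ang(q[0]-q[3]),ang(q[1]-q[2]),ang(q[0]-q[1])-90)
o=manip.get_obs();print(R.from_quat(o["tool_rot"]).as_matrix().round(3))
E
```

```text
board [[0.429, 0.043, 0.018], [0.387, -0.17, 0.018]] [[0.624, 0.004, 0.018], [0.581, -0.21, 0.018]] len 0.2166795922613036 0.19873100710210798
yaw from open edge -11.392028453361405 fence -11.293279025162818 side -11.271862593131182 -11.750057947177442
dark [ 0.4824 -0.0303  0.103 ] [np.float64(0.0272), np.float64(0.0312), np.float64(0.027), np.float64(0.0318)] x dir -13.578493192834687 -13.97501542004213 -10.616592857720036
pale [ 0.4592 -0.1171  0.088 ] [np.float64(0.0292), np.float64(0.0451), np.float64(0.0288), np.float64(0.0457)] x dir -25.87398860784732 -26.316418253211587 -24.719391210498443
[[ 0.912  0.41  -0.   ]
 [ 0.41  -0.912  0.002]
 [ 0.    -0.002 -1.   ]]
```

Board yaw is about −11.4° and the sizes match: 217 mm edge, 27–31 mm block end. The dark block is at (0.482, −0.030), with roughly 32 mm of slide left after toppling. Plan: fingers shut, tool x along the fence so the 18 mm finger back does the pushing, starting from behind the block.

Emit:
{"op": "send_rows", "data": {
  "commands": [
    {"linear": [0.8,-0.8,0],"twist": 0,"gripper": 1},
    {"linear": [0.8,-0.8,0],"twist": 0,"gripper": 1},
    {"linear": [0.8,-0.8,0],"twist": 0,"gripper": 1},
    {"linear": [0.8,-0.8,0],"twist": 0,"gripper": 1},
    {"linear": [0.8,-0.8,0],"twist": 0,"gripper": 1},
    {"linear": [0.8,-0.8,0],"twist": 0,"gripper": 1},
    {"linear": [0.8,-0.8,0],"twist": 0,"gripper": 1},
    {"linear": [0.8,-0.8,0],"twist": 0,"gripper": 1}
  ]
}}

```text
clock: 0.9
eef_pos: [0.3644, -0.184, 0.2385]
tool_rot: [0.978, 0.21, 0.0, -0.0]
ft_force: [0.6, 0.1, 0.0]
gripper_width: 0.299
gripper_force: 0.0
```

Emit:
{"op": "send_rows", "data": {
  "commands": [
    {"linear": [0.8,-0.8,0],"twist": 0,"gripper": 1},
    {"linear": [0.8,-0.8,0],"twist": 0,"gripper": 1},
    {"linear": [0.5,-0.5,0],"twist": 0,"gripper": 1},
    {"linear": [0,0,0],"twist": -1,"gripper": 1},
    {"linear": [0,0,0],"twist": -1,"gripper": 1},
    {"linear": [0,0,0],"twist": -1,"gripper": 1},
    {"linear": [0,0,0],"twist": -1,"gripper": 1},
    {"linear": [0,0,0],"twist": -1,"gripper": 1}
  ]
}}

```text
clock: 1.7
eef_pos: [0.4063, -0.0746, 0.2384]
tool_rot: [0.889, 0.458, -0.0, -0.0]
ft_force: [-0.4, 0.2, -0.3]
gripper_width: 0.008
gripper_force: 0.0
```

Emit:
{"op": "send_rows", "data": {
  "commands": [
    {"linear": [0,0,0],"twist": -1,"gripper": 1},
    {"linear": [0,0,0],"twist": -1,"gripper": 1},
    {"linear": [0,0,0],"twist": -1,"gripper": 1},
    {"linear": [0,0,0],"twist": -1,"gripper": 1},
    {"linear": [0,0,0],"twist": 0,"gripper": 1},
    {"linear": [0,0,0],"twist": 0,"gripper": 1}
  ]
}}

```text
clock: 2.3
eef_pos: [0.4063, -0.0747, 0.2385]
tool_rot: [0.777, 0.63, -0.0, -0.0]
ft_force: [-0.0, 1.1, 0.4]
gripper_width: 0.007
gripper_force: 0.0
```

```bash
cat > st.py <<'E'
from h import *
def st(tgt=None):
    o=manip.get_obs(); M=R.from_quat(o["tool_rot"]).as_matrix()
    print("t",round(o["clock"],2),"p",o["eef_pos"].round(4),"xaxis deg",np.degrees(np.arctan2(M[1,0],M[0,0])).round(2),"w",round(o["gripper_width"],3),"F",o["ft_force"].round(1))
    if tgt is not None: print("units to target",((np.array(tgt)-o["eef_pos"])@M/.04).round(2))
    return o
E
python3 - <<'E'
from st import *
o=st([.4256,-.0188,.18]); c=cam("wrist",o); im=manip.read_camera("wrist")
cv2.imwrite("pics/w1.png",im)
print(proj(c,[[.4824,-.0303,.103],[.4592,-.1171,.088],[.624,.004,.018],[.581,-.21,.018]]).round(0).tolist())
E
```

```text
t 2.3 p [ 0.4063 -0.0747  0.2385] xaxis deg 78.07 w 0.007 F [-0.   1.1  0.4]
units to target [1.47 0.18 1.46]
[[413.0, 137.0], [395.0, 258.0], [552.0, 56.0], [521.0, 300.0]]
```

View pics/w1.png

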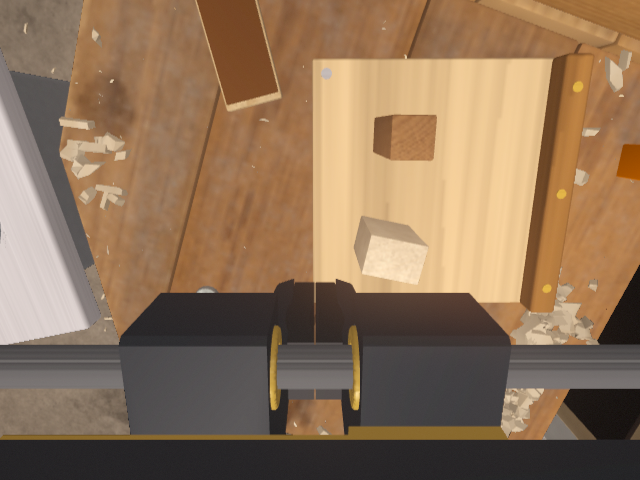

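The wrist view shows the dark top centred at (413,137), exactly where I predicted it. The pale block is at (394,259), the fence is at right near x≈555, and the tool is aligned with the board. I'll move behind the block and descend to push height.

Emit:
{"op": "send_rows", "data": {
  "commands": [
    {"linear": [0.75,0,0],"twist": 0,"gripper": 1},
    {"linear": [0.72,0.1,0],"twist": 0,"gripper": 1},
    {"linear": [0,0,0.9],"twist": 0,"gripper": 1},
    {"linear": [0,0,0.9],"twist": 0,"gripper": 1},
    {"linear": [0,0,0.9],"twist": 0,"gripper": 1},
    {"linear": [0,0,0.9],"twist": 0,"gripper": 1},
    {"linear": [0,0,0],"twist": 0,"gripper": 1}
  ]
}}

```text
clock: 3.05
eef_pos: [0.4186, -0.0168, 0.0907]
tool_rot: [0.776, 0.63, -0.003, -0.004]
ft_force: [-0.6, 0.4, -0.4]
gripper_width: 0.005
gripper_force: 0.0
```

Emit:
{"op": "send_rows", "data": {
  "commands": [
    {"linear": [0,0.2,0],"twist": 0,"gripper": 1},
    {"linear": [0,0.2,0],"twist": 0,"gripper": 1},
    {"linear": [0,0.1,0],"twist": 0,"gripper": 1},
    {"linear": [0,0.1,0],"twist": 0,"gripper": 1},
    {"linear": [0,0,0],"twist": 0,"gripper": 1}
  ]
}}

```text
clock: 3.55
eef_pos: [0.4471, -0.0233, 0.0957]
tool_rot: [0.776, 0.631, 0.001, 0.001]
ft_force: [-0.1, 0.2, -0.3]
gripper_width: 0.0
gripper_force: 0.0
```

```bash
python3 - <<'E'
from st import *
o=st([.4824,-.0303,.093]); c=cam("wrist",o); im=manip.read_camera("wrist")
cv2.imwrite("pics/w2.png",im)
E
```

```text
t 3.55 p [ 0.4471 -0.0233  0.0957] xaxis deg 78.22 w 0.0 F [-0.1  0.2 -0.3]
units to target [0.01 0.9  0.07]
```

View pics/w2.png

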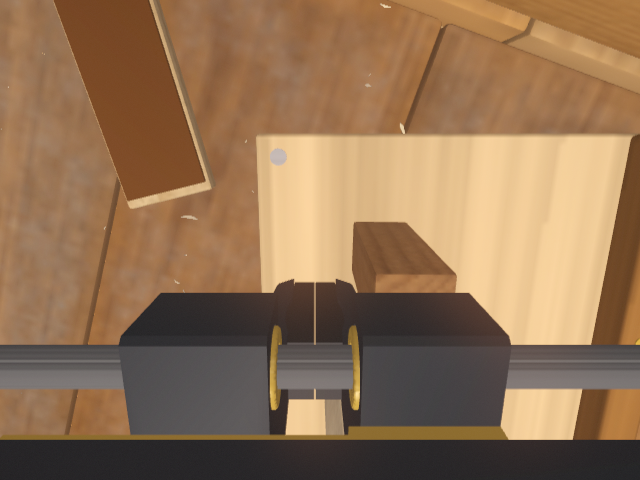

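The wrist view shows the block's top near (405,275) just ahead of the finger, about 36 mm from the TCP, with no contact yet. I'll push slowly near its top.

Emit:
{"op": "send_rows", "data": {
  "commands": [
    {"linear": [0,0.1,0.1],"twist": 0,"gripper": 1},
    {"linear": [0,0.1,0],"twist": 0,"gripper": 1},
    {"linear": [0,0.1,0],"twist": 0,"gripper": 1},
    {"linear": [0,0.1,0],"twist": 0,"gripper": 1},
    {"linear": [0,0.1,0],"twist": 0,"gripper": 1},
    {"linear": [0,0.1,0],"twist": 0,"gripper": 1}
  ]
}}

```text
clock: 4.2
eef_pos: [0.4698, -0.0279, 0.0907]
tool_rot: [0.776, 0.631, 0.0, 0.0]
ft_force: [0.6, 0.1, 0.7]
gripper_width: 0.006
gripper_force: 0.0
```

Emit:
{"op": "send_rows", "data": {
  "commands": [
    {"linear": [0,0.1,0],"twist": 0,"gripper": 1},
    {"linear": [0,0.1,0],"twist": 0,"gripper": 1},
    {"linear": [0,0.1,0],"twist": 0,"gripper": 1},
    {"linear": [0,0.1,0],"twist": 0,"gripper": 1}
  ]
}}

```text
clock: 4.6
eef_pos: [0.4854, -0.0312, 0.0907]
tool_rot: [0.776, 0.631, 0.0, 0.0]
ft_force: [-0.7, 0.0, -0.1]
gripper_width: 0.004
gripper_force: 0.0
```

```bash
python3 - <<'E'
from st import *
o=st(); a=manip.read_camera("wrist"); b=manip.read_camera("top")[180:320,290:430]; 
cv2.imwrite("pics/m3.png",np.hstack([cv2.resize(a,(480,360)),cv2.resize(b,(320,360))]))
E
```

```text
t 4.6 p [ 0.4854 -0.0312  0.0907] xaxis deg 78.22 w 0.004 F [-0.7  0.  -0.1]
```

View pics/m3.png

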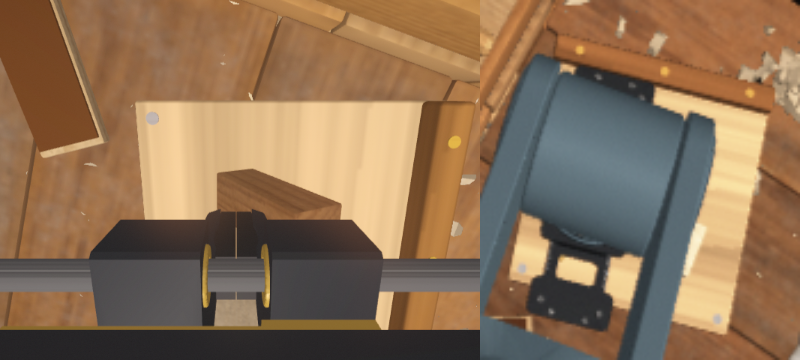

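The block is tilting forward, its top edge now at about (340,205) while its base stays put. I'll keep pushing gently.

Emit:
{"op": "send_rows", "data": {
  "commands": [
    {"linear": [0,0.1,0],"twist": 0,"gripper": 1},
    {"linear": [0,0.1,0],"twist": 0,"gripper": 1},
    {"linear": [0,0.1,0],"twist": 0,"gripper": 1},
    {"linear": [0,0.1,0],"twist": 0,"gripper": 1},
    {"linear": [0,0,0],"twist": 0,"gripper": 1},
    {"linear": [0,0,0],"twist": 0,"gripper": 1},
    {"linear": [0,0,0],"twist": 0,"gripper": 1}
  ]
}}

```text
clock: 5.4
eef_pos: [0.5005, -0.0343, 0.0906]
tool_rot: [0.776, 0.631, -0.0, -0.0]
ft_force: [-0.4, 0.1, -0.4]
gripper_width: 0.007
gripper_force: 0.0
```

```bash
python3 - <<'E'
from st import *
o=st(); a=manip.read_camera("wrist")
cv2.imwrite("pics/m4.png",a)
E
```

```text
t 5.4 p [ 0.5005 -0.0343  0.0906] xaxis deg 78.23 w 0.007 F [-0.4  0.1 -0.4]
```

View pics/m4.png

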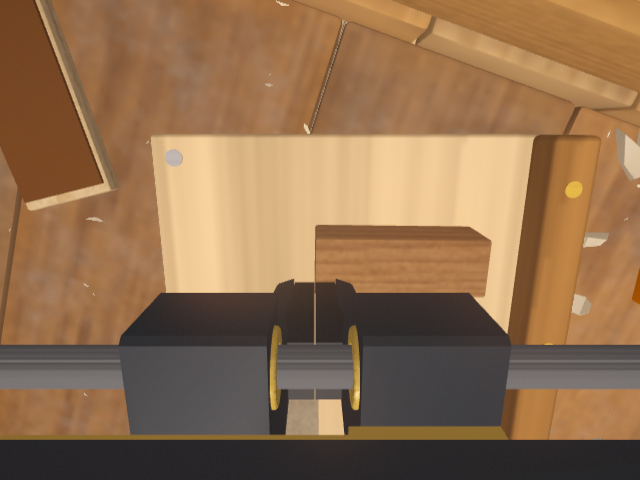

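The block has toppled and lies flat along the board: upper face from (316,238) to (489,240), fence inner edge at x≈520. I'll compute the gaps.

```bash
python3 - <<'E'
from st import *
o=st(); c=cam("wrist",o); M=R.from_quat(o["tool_rot"]).as_matrix()
q=ray(c,[(316,238),(490,240),(315,280),(487,296)],.048); f=ray(c,[(531,137),(512,293)],.018)
for r in (q,f): print((((r-o["eef_pos"])@M)*1000).round(1).tolist())
E
```

```text
t 5.45 p [ 0.5005 -0.0343  0.0907] xaxis deg 78.23 w 0.006 F [ 0.6 -0.3  0.2]
[[14.5, 0.1, 42.7], [13.5, 83.4, 42.6], [-6.9, -0.4, 42.7], [-15.4, 85.1, 42.6]]
[[60.6, 111.9, 72.6], [-26.5, 112.9, 72.6]]
```

Emit:
{"op": "send_rows", "data": {
  "commands": [
    {"linear": [0,-0.7,0],"twist": 0,"gripper": 1},
    {"linear": [0,-0.7,0],"twist": 0,"gripper": 1},
    {"linear": [0,0,0],"twist": 0,"gripper": 1},
    {"linear": [0,0,0.6],"twist": 0,"gripper": 1},
    {"linear": [0,0,0.6],"twist": 0,"gripper": 1},
    {"linear": [0,0,0.25],"twist": 0,"gripper": 1},
    {"linear": [0,0,0],"twist": 0,"gripper": 1}
  ]
}}

```text
clock: 6.15
eef_pos: [0.4453, -0.0228, 0.0316]
tool_rot: [0.776, 0.631, -0.001, -0.001]
ft_force: [-0.4, -0.1, 0.1]
gripper_width: 0.007
gripper_force: 0.0
```

Emit:
{"op": "send_rows", "data": {
  "commands": [
    {"linear": [0,0.2,0],"twist": 0,"gripper": 1},
    {"linear": [0,0.2,0],"twist": 0,"gripper": 1},
    {"linear": [0,0.2,0],"twist": 0,"gripper": 1},
    {"linear": [0,0.2,0],"twist": 0,"gripper": 1},
    {"linear": [0,0.15,0],"twist": 0,"gripper": 1},
    {"linear": [0,0.15,0],"twist": 0,"gripper": 1},
    {"linear": [0,0.15,0],"twist": 0,"gripper": 1}
  ]
}}

```text
clock: 6.85
eef_pos: [0.4951, -0.0332, 0.0327]
tool_rot: [0.776, 0.631, -0.0, -0.0]
ft_force: [-0.2, -0.2, 0.6]
gripper_width: 0.004
gripper_force: 0.4
```

Emit:
{"op": "send_rows", "data": {
  "commands": [
    {"linear": [0,0.1,0],"twist": 0,"gripper": 1},
    {"linear": [0,0.1,0],"twist": 0,"gripper": 1}
  ]
}}

```text
clock: 7.05
eef_pos: [0.5028, -0.0348, 0.0326]
tool_rot: [0.776, 0.631, -0.0, -0.0]
ft_force: [-0.3, -0.5, 1.2]
gripper_width: 0.005
gripper_force: 0.4
```

```bash
python3 - <<'E'
from st import *
o=st([.5005,-.0343,.03]); a=manip.read_camera("wrist")
cv2.imwrite("pics/m5.png",a)
E
```

```text
t 7.05 p [ 0.5028 -0.0348  0.0326] xaxis deg 78.23 w 0.005 F [-0.3 -0.5  1.2]
units to target [-0.   -0.06  0.07]
```

View pics/m5.png

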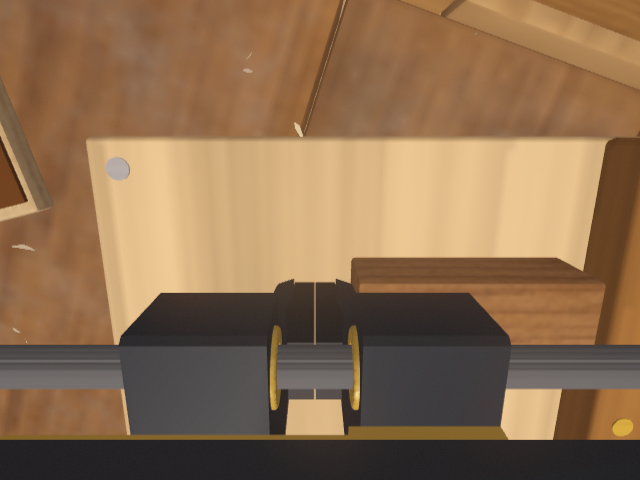

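The block is moving with the finger: trailing edge at x≈352, leading top edge at (602,283), fence just beyond it.

```bash
python3 - <<'E'
from st import *
o=manip.get_obs(); c=cam("wrist",o); M=R.from_quat(o["tool_rot"]).as_matrix()
q=ray(c,[(352,285),(603,285),(597,342)],.048); f=ray(c,[(607,141),(581,300)],.018)
for r in (q,f): print((((r-o["eef_pos"])@M)*1000).round(1).tolist())
E
```

```text
[[13.6, 12.2, -15.2], [13.5, 98.2, -15.1], [-8.2, 100.0, -15.1]]
[[60.6, 111.5, 14.9], [-5.3, 112.6, 14.9]]
```

Emit:
{"op": "send_rows", "data": {
  "commands": [
    {"linear": [0,0.1,0],"twist": 0,"gripper": 1},
    {"linear": [0,0.1,0],"twist": 0,"gripper": 1},
    {"linear": [0,0.05,0],"twist": 0,"gripper": 1},
    {"linear": [0,0,0],"twist": 0,"gripper": 1}
  ]
}}

```text
clock: 7.5
eef_pos: [0.5124, -0.0368, 0.0326]
tool_rot: [0.776, 0.631, -0.0, -0.0]
ft_force: [-1.4, 0.1, 0.4]
gripper_width: 0.005
gripper_force: 0.6
```

Emit:
{"op": "send_rows", "data": {
  "commands": [
    {"linear": [0,0.03,0],"twist": 0,"gripper": 1},
    {"linear": [0,0,0],"twist": 0,"gripper": 1}
  ]
}}

```text
clock: 7.7
eef_pos: [0.5125, -0.0368, 0.0326]
tool_rot: [0.776, 0.631, -0.001, -0.001]
ft_force: [-5.5, 1.0, 4.5]
gripper_width: 0.007
gripper_force: 2.9
```

Emit:
{"op": "send_rows", "data": {
  "commands": [
    {"linear": [0,0.03,0],"twist": 0,"gripper": 1},
    {"linear": [0,0,0],"twist": 0,"gripper": 1}
  ]
}}

```text
clock: 7.9
eef_pos: [0.5126, -0.0368, 0.0325]
tool_rot: [0.776, 0.631, -0.002, -0.002]
ft_force: [-10.4, 0.6, 9.5]
gripper_width: 0.004
gripper_force: 5.4
```

The force rises to 10 N with no further motion, so the block is against the fence. The tool is about 0.7° off the fence, so I'll back off, correct the yaw and press again lightly to seat the end flush.

Emit:
{"op": "send_rows", "data": {
  "commands": [
    {"linear": [0,-0.15,0],"twist": 0,"gripper": 1},
    {"linear": [0,0,0],"twist": -0.12,"gripper": 1},
    {"linear": [0,0,0],"twist": 0,"gripper": 1},
    {"linear": [0,0.08,0],"twist": 0,"gripper": 1},
    {"linear": [0,0.04,0],"twist": 0,"gripper": 1},
    {"linear": [0,0.03,0],"twist": 0,"gripper": 1},
    {"linear": [0,0,0],"twist": 0,"gripper": 1}
  ]
}}

```text
clock: 8.6
eef_pos: [0.5126, -0.0367, 0.0323]
tool_rot: [0.772, 0.636, -0.002, -0.002]
ft_force: [-10.8, 1.0, 10.3]
gripper_width: 0.01
gripper_force: 5.8
```

Emit:
{"op": "send_rows", "data": {
  "commands": [
    {"linear": [0,-0.3,0],"twist": 0,"gripper": 1},
    {"linear": [0,-0.5,0],"twist": 0,"gripper": 1},
    {"linear": [0,0,-0.8],"twist": 0,"gripper": 1},
    {"linear": [0,0,-1],"twist": 0,"gripper": 1},
    {"linear": [0,0,-1],"twist": 0,"gripper": 1},
    {"linear": [-0.5,0,-1],"twist": 0,"gripper": 1},
    {"linear": [-0.8,0,0],"twist": 0,"gripper": 1},
    {"linear": [0,0,0],"twist": 0,"gripper": 1}
  ]
}}

```text
clock: 9.4
eef_pos: [0.4747, -0.0851, 0.1868]
tool_rot: [0.773, 0.635, 0.001, 0.002]
ft_force: [0.4, 0.2, -0.2]
gripper_width: 0.004
gripper_force: 0.0
```

```bash
python3 - <<'E'
from st import *
o=st(); a=manip.read_camera("wrist")
cv2.imwrite("pics/m6.png",a)
E
```

```text
t 9.4 p [ 0.4747 -0.0851  0.1868] xaxis deg 78.8 w 0.004 F [ 0.4  0.2 -0.2]
```

View pics/m6.png

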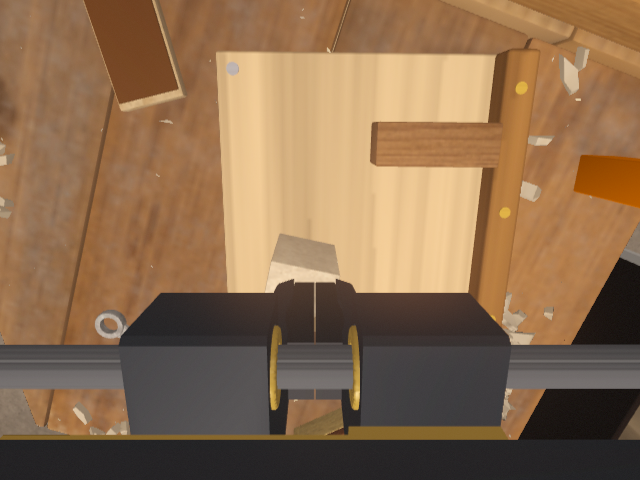

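The block lies flat against the fence (leading end at about (500,122–166)), and the pale block is standing near (307,260). I'll retreat out of the top camera's view and check everything once more.

Emit:
{"op": "send_rows", "data": {
  "commands": [
    {"linear": [-1,-0.5,-0.3],"twist": 0,"gripper": 1},
    {"linear": [-1,-0.5,-0.3],"twist": 0,"gripper": 1},
    {"linear": [-1,-0.5,-0.3],"twist": 0,"gripper": 1},
    {"linear": [-1,-0.5,0],"twist": 0,"gripper": 1},
    {"linear": [-1,-0.5,0],"twist": 0,"gripper": 1},
    {"linear": [-1,-0.5,0],"twist": 0,"gripper": 1},
    {"linear": [-1,-0.5,0],"twist": 0,"gripper": 1},
    {"linear": [-1,-0.5,0],"twist": 0,"gripper": 1}
  ]
}}

```text
clock: 10.25
eef_pos: [0.2543, -0.366, 0.2201]
tool_rot: [0.772, 0.636, 0.0, -0.0]
ft_force: [1.1, -0.2, 0.3]
gripper_width: 0.003
gripper_force: 0.0
```

```bash
python3 - <<'E'
from st import *
o=st(); b=manip.read_camera("top"); w=cv2.imread("pics/m6.png")
a=cv2.imread("pics/top0.png")
d=cv2.absdiff(a,b).max(2); m=(d>40).astype(np.uint8)
n,_,s,_=cv2.connectedComponentsWithStats(cv2.morphologyEx(m,cv2.MORPH_OPEN,np.ones((3,3)))); print("changed",s[1:].tolist())
c1=cv2.resize(b[180:320,290:430],(400,400),interpolation=cv2.INTER_CUBIC); c2=cv2.resize(w[80:200,430:550],(400,400),interpolation=cv2.INTER_CUBIC)
cv2.imwrite("pics/f.png",np.hstack([c1,c2]))
E
```

```text
t 10.25 p [ 0.2543 -0.366   0.2201] xaxis deg 78.96 w 0.003 F [ 1.1 -0.2  0.3]
changed [[334, 209, 21, 38, 510], [328, 254, 17, 19, 245], [554, 342, 3, 3, 9], [547, 345, 3, 3, 9], [566, 345, 18, 9, 107], [471, 348, 169, 132, 10162], [578, 355, 6, 9, 41], [558, 356, 3, 3, 9], [568, 364, 4, 13, 39], [266, 368, 162, 112, 9758], [119, 385, 132, 95, 5981], [366, 406, 7, 6, 23], [456, 474, 18, 6, 68], [557, 474, 6, 6, 30], [605, 478, 4, 2, 8]]
```

View pics/f.png

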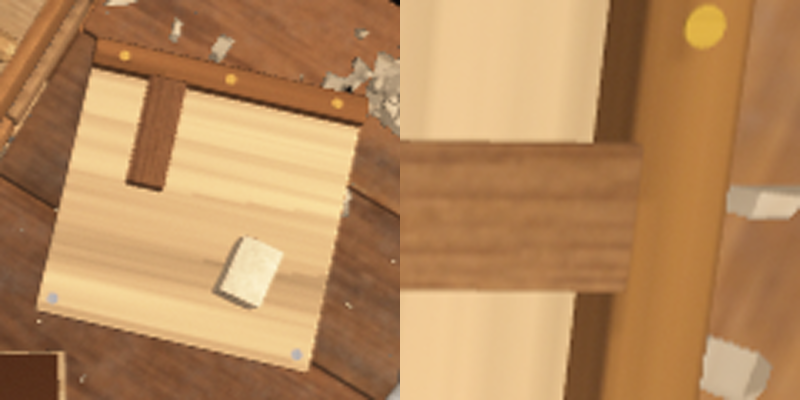

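The final view shows the leading end flush and parallel to the fence at crop (150–185, 80), with no gap in the close view. The pale block is unmoved at (250,272). The image difference shows that only the dark block and the arm changed.

```bash
python3 -c "
from bench import manip; print(manip.close_job())"
```

```text
the job is handed in; nothing more can be done
None
```

I toppled the dark block towards the fence and pushed it until its leading end sat flush against it; the pale block and the other items on the bench show no movement, the gripper is clear, and the job was handed in at about 10 s.

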